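Put the tone bars back on the classroom xylophone

ROBOT

A 6-joint arm with a two-finger parallel gripper is mounted at the origin on a cart in front of the work surface, level with it; the furniture and walls round the work are solid. World frame = base frame: x ahead of the robot, y to its left, z up, the work surface at z = 0. Lengths are in m, angles in rad, forces in N, time in s.
With the tool pointing down it reaches from about 0.3 to 0.775 m from the base axis. Payload 14.6 kg.
Tool frame: the origin (TCP) lies at the very end of the fingers, on their centre line; the grasp point (between the pads) lies 19 mm behind it; z points along the fingers, y is the line along which they close (so a half turn about z gives the same grasp; the last joint's range is limited). The gripper opens to 94 mm and grips with 3 to 60 N. Pads are 16 mm wide; open, the fingers measure 119 mm over their backs; the gripper's body (75 mm by 177 mm) begins 78 mm behind the grasp point.
Start: joints at [1.14, 0.3, 1.521, -0, 1.321, -0.067], TCP at [0.196, 0.514, 0.205] pointing down, gripper open.
Joint ranges: [-3.03, 3.03], [-0.79, 2.21], [0.23, 2.52], [-1.04, 4.18], [0, 3.07], [-2.55, 2.55]. Speed limits (rad/s): [2.22, 2.22, 2.57, 3.14, 3.14, 3.14].

INTERFACE

Orientations are given as [roll, pitch, yaw] about the fixed x, y, z axes, in that order (R = Rz(yaw) Ry(pitch) Rx(roll)).
In Python, from station import ctrl gives the robot as it stands.
- The arm moves only by the tool move_arm, never from a script. Its argument "targets" is a list of rows, each a list of 6 numbers: the shift along the tool's x, y, z in units of 1000 mm (1.0 is 1000 mm), then the turn, a rotation vector about the tool's x, y, z in units of 30 degrees (1.0 is 30 degrees). In form: [[tx, ty, tz, ax, ay, az], ...]. A call has exactly 5 rows; each row is the pose to reach, as a shift and turn from the pose commanded when the call began, along the tool's axes at that moment; what a row does not reach only later rows make up. A row lasts 1/12 s, in which the tool goes at most 41.7 mm and 7.16 degrees, less where a joint would pass 70% of its speed; a pose out of reach is approached as far as the arm can. A call with a number of a shift or a turn outside -1 to 1 is refused whole. A call with a gripper value outside its range is refused whole. "fingers" is the opening, from -1 (shut) to 1 (fully open), set as the call begins (left out, the last holds). The fingers move at their own pace and stop on an object; "grip_force" is the grip in N (left out, the last holds). Time passes only in rows, so rows that repeat a pose let the fingers close, or fill a call up. It gives the time, the measured TCP pose, the force and the opening at its end, in the units of the state.
- ctrl.get_obs(): the state, without advancing time (a new reading comes with each control period).
- ctrl.camera(name): name is "side" or "top" or "wrist"; returns the picture (400x640x3 uint8, red, green, blue); there is no depth.
- ctrl.camera_info(name): a dict with "fx", "fy", "cx", "cy" (pixels), "rvec" (rotation vector, rad) and "tvec" (3), from world to camera coordinates, as OpenCV has them. Camera axes: x right, y down, z forward; pixel columns grow to the right and rows downward; lengths in m; the calibration is good to about 2 mm. A picture is of the moment at which its call begins: read the wrist's pose just before it. camera_info takes no time and is no camera call; for the wrist camera it gives the pose at the moment of the call.
- ctrl.hand_in(): hands the job in, once; it reports no verdict.
The state is a dict: "time_s": time; "qpos": joint angles; "joint_vel": joint speeds; "tau": joint torques, N m; "ee_pos": TCP position; "eef_rot": TCP orientation; "force": force on the tool from outside, world axes, zero at the start; "moment": the same for the moment, N m; "grip_width": finger opening in m.
Only numpy, scipy, OpenCV 4.12 (cv2) and the standard library are available. Lean on these libraries where they do the work, as an engineer would, in place of code of your own. Each camera call takes 0.05 s, during which the arm holds its last target. There are 200 camera calls.

TASK

Put the four wooden tone bars from the storage rack back on the xylophone for the music lesson: the longest at the wide end of the box, then down by length to the shortest at the narrow end, each lying flat and straight across both felt rails between its rubber pins. Lower the bars gently, do not drop them, and leave the two beaters where they lie.

Things in the scene. Friction and masses are not known exactly. Their poses are not given: they have to be found in the camera images.
- bar_1_mid (a point): Middle (half-way up) of the longest tone bar: a loose dark wooden bar 210 mm long (x), 28 mm wide (y), 18 mm thick (z up), a small brass-ringed hole near each end. At the start the four bars lie side by side, in any order, 66 mm apart, on the two notched battens of a straight plywood storage rack.
- bar_2_mid (a point): Middle (half-way up) of the second longest tone bar: a loose dark wooden bar 180 mm long (x), 28 mm wide (y), 18 mm thick (z up), a small brass-ringed hole near each end. In the rack the bars' undersides are 60 mm above the table and the board below is at 35 mm, with room for fingertips between the bars.
- bar_3_mid (a point): Middle (half-way up) of the third longest tone bar: a loose dark wooden bar 150 mm long (x), 28 mm wide (y), 18 mm thick (z up), a small brass-ringed hole near each end. The rack's wooden teeth stand 13 mm high between the bars, 31 to 45 mm to either side of the bars' middles.
- bar_4_mid (a point): Middle (half-way up) of the shortest tone bar: a loose dark wooden bar 120 mm long (x), 28 mm wide (y), 18 mm thick (z up), a small brass-ringed hole near each end. Grip bars across their width near the middle; neighbours leave 38 mm beside a bar in the rack and on the xylophone.
- place_1: Place of the longest bar, first, at the wide end. Origin: middle of a bar lying home here, 69 mm above the table; x along the bar, y along the row to the wide end. The bar lies between 4 rubber pins at x +-58, y +-25 mm (6 mm thick, tops 7 mm above the origin; 8 mm of play). The xylophone is a tapered light wooden box; bars lie across two grey felt rails (felt 60 mm above the table).
- place_2: Place of the second longest bar, second from the wide end. Origin: middle of a bar lying home here, 69 mm above the table; x along the bar, y along the row to the wide end. The bar lies between 4 rubber pins at x +-50, y +-25 mm (6 mm thick, tops 7 mm above the origin; 8 mm of play). Slanting side walls (rim 70 mm above the table) stand 8 mm or more beyond the ends of the right bar; a longer bar fouls them.
- place_3: Place of the third longest bar, third from the wide end. Origin: middle of a bar lying home here, 69 mm above the table; x along the bar, y along the row to the wide end. The bar lies between 4 rubber pins at x +-41, y +-25 mm (6 mm thick, tops 7 mm above the origin; 8 mm of play). Between the bars the box is open down to its floor, 35 mm above the table.
- place_4: Place of the shortest bar, last, at the narrow end. Origin: middle of a bar lying home here, 69 mm above the table; x along the bar, y along the row to the wide end. The bar lies between 4 rubber pins at x +-33, y +-25 mm (6 mm thick, tops 7 mm above the origin; 8 mm of play). Neighbouring places are 66 mm apart.
- beater_1_mid (a point): Middle of a loose xylophone beater lying on the table between the rack and the xylophone: wooden stick 8 mm thick and 250 mm long overall (along x) with a 26 mm blue ball head at its +x end; a bystander, to be left where it lies.
- beater_2_mid (a point): Middle of a loose xylophone beater lying on the table between the rack and the xylophone: wooden stick 8 mm thick and 250 mm long overall (along x) with a 26 mm blue ball head at its +x end; a bystander, to be left where it lies.
Not all that is in view belongs to the job. What is shaped like the part that bears bar_4_mid but turquoise is not meant.

How it is judged:
By the outcome, as a careful person would: the job done as asked, in the order asked, and still so for the second after the job is handed in, with the robot touching nothing.
It also fails if it takes over 102 s, if anything falls off the work surface, if the arm or the gripper's body presses on something with over 40 N, if the wrist force passes 120 N, or if a joint passes its speed limit or range.

## Working session

There is one attempt and no reset: what is moved stays moved. The work goes in short steps, Python scripts to look and compute and a tool call to move; the robot and the scene stay as the last step left them, time stands still between calls to the robot, and variables do not carry over. Pictures are saved under pics/ and viewed, on a budget of 14 in all, crops included, one or two more only if the job needs it, and the job is handed in when it is done.

Besides the shell and the picture viewer there is one more tool, called after "Emit:" as name(argument=value, ...), one argument or row to a line, values as JSON. move_arm: Moves the arm, as the interface text tells. Shifts and turns lie within -1 to 1; 1 stands for 1000 mm of shift or 30 degrees of turn. Its arguments: {"type":"object","properties":{"targets":{"type":"array"},"fingers":{"type":"number"},"grip_force":{"type":"number"}},"required":["targets"]}

```bash
ls; mkdir -p pics
python3 - <<'E'
from station import ctrl
import cv2
o=ctrl.get_obs();print({k:o[k] for k in('time_s','ee_pos','eef_rot','grip_width')})
for n in('top','side'):
    print(n,ctrl.camera_info(n)); cv2.imwrite(f'pics/{n}0.png',ctrl.camera(n)[:,:,::-1])
E
```

```text
pics
{'time_s': 0.0, 'ee_pos': array([0.19559215, 0.51375935, 0.20485767]), 'eef_rot': array([-3.14037644e+00, -7.12327034e-05,  2.77777483e+00]), 'grip_width': 0.09423917373190054}
top {'fx': 474.9099983419219, 'fy': 474.9099983419219, 'cx': 314.11060417015307, 'cy': 199.54316589233426, 'rvec': array([ 2.16803892, -2.10265524,  0.18657966]), 'tvec': array([0.0682883 , 0.53960856, 1.33879582])}
side {'fx': 450.20895184979173, 'fy': 450.20895184979173, 'cx': 320.09333967272124, 'cy': 198.24855262781782, 'rvec': array([ 2.11358321, -0.00759123, -0.02343311]), 'tvec': array([-0.52246746,  0.13600233,  1.3258497 ])}
```

View pics/top0.png

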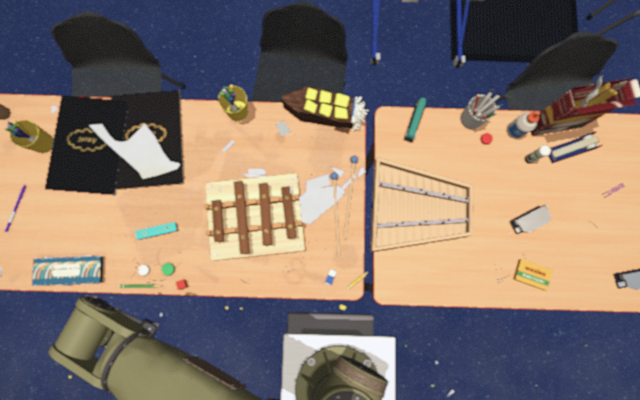

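The top view shows the rack at about px (205-303, 175-258), with bars at columns 218, 242, 266 and 290. The lengths from left to right look like 4th, 1st, 2nd, 3rd. The xylophone is at px (373-470, 158-250) with its wide end on the left. The beaters lie between them at columns 335-355. I'll enlarge both areas.

```bash
cat > h.py <<'E'
from station import ctrl
import cv2, numpy as np
from scipy.spatial.transform import Rotation as R
def pix2w(info,uv,z):
    """pixel(s) -> world point at height z"""
    Rm=cv2.Rodrigues(np.array(info['rvec']))[0]; t=np.array(info['tvec'])
    uv=np.atleast_2d(uv).astype(float); z=np.broadcast_to(z,len(uv))
    d=np.c_[(uv[:,0]-info['cx'])/info['fx'],(uv[:,1]-info['cy'])/info['fy'],np.ones(len(uv))]@Rm
    c=-Rm.T@t
    return c+d*((z-c[2])/d[:,2])[:,None]
def w2pix(info,P):
    K=np.array([[info['fx'],0,info['cx']],[0,info['fy'],info['cy']],[0,0,1]])
    return cv2.projectPoints(np.atleast_2d(P).astype(float),np.array(info['rvec']),np.array(info['tvec']),K,None)[0][:,0]
E
python3 - <<'E'
from h import *
im=cv2.imread('pics/top0.png')
a=cv2.resize(im[165:265,200:310],(660,600),interpolation=cv2.INTER_CUBIC)
b=cv2.resize(im[155:255,368:478],(660,600),interpolation=cv2.INTER_CUBIC)
cv2.imwrite('pics/rackc.png',a);cv2.imwrite('pics/xylc.png',b)
i=ctrl.camera_info('top')
print(pix2w(i,[[254,217],[421,208]],.07))
wi=ctrl.camera_info('wrist');print(wi)
o=ctrl.get_obs();Rt=R.from_euler('xyz',o['eef_rot']).as_matrix();Rc=cv2.Rodrigues(wi['rvec'])[0]
print('cam in tool',Rt.T@(-Rc.T@wi['tvec']-o['ee_pos']),'\n',(Rt.T@Rc.T).round(3))
E
```

```text
[[ 0.4774271   0.25405819  0.07      ]
 [ 0.51811536 -0.22130282  0.07      ]]
{'fx': 284.67139365696215, 'fy': 284.67139365696215, 'cx': 315.0196276348668, 'cy': 194.1546260860581, 'rvec': array([-2.4211944 , -1.66851802, -0.19685024]), 'tvec': array([-0.54861286, -0.0244036 ,  0.38954209])}
cam in tool [ 0.0671573  -0.00103126 -0.17906683] 
 [[-0.    -0.972 -0.234]
 [ 1.    -0.     0.   ]
 [-0.    -0.234  0.972]]
```

View pics/rackc.png

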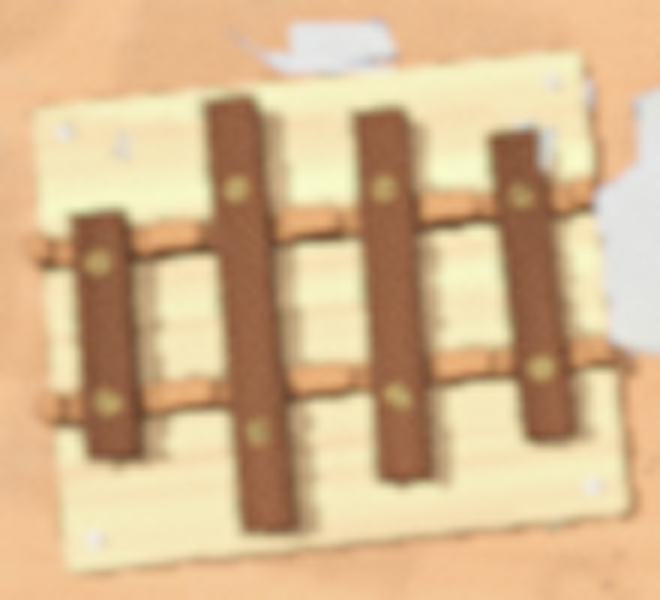

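View pics/xylc.png

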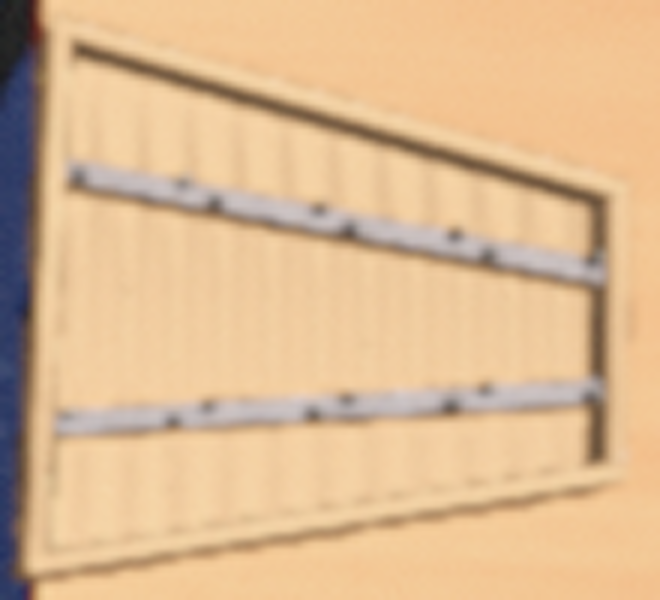

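```bash
cat > fit.py <<'E'
from h import *
def fit2(model,meas):
    m=model.mean(0);w=meas.mean(0);a=model-m;b=meas-w
    th=np.arctan2((a[:,0]*b[:,1]-a[:,1]*b[:,0]).sum(),(a*b).sum())
    c,s=np.cos(th),np.sin(th);M=np.array([[c,-s],[s,c]])
    t=w-M@m; return th,t,M,((M@model.T).T+t-meas)
PX=[58,50,41,33]
def pinmodel(k,sx,sy): return [sx*PX[k]/1e3,(1.5-k)*.066+sy*.025]
E
python3 - <<'E'
from fit import *
i=ctrl.camera_info('top')
f=lambda c,o:(np.array(c,float)+.5)/6-.5+np.array(o)
o=(200,165)
for n,e in dict(A120=[(100,214),(117,458)],B210=[(232,100),(270,530)],C180=[(382,112),(406,480)],D150=[(515,133),(552,438)]).items():
    p=pix2w(i,f(e,o),.078)[:,:2];d=p[0]-p[1];print(n,p.mean(0).round(4),'len',np.hypot(*d).round(4),'ang',np.degrees(np.arctan2(d[1],d[0])).round(1))
up=[(78,176),(185,185),(215,203),(320,210),(350,229),(456,237),(488,256),(594,262)]
lo=[None,(172,420),(208,407),(312,413),(347,400),(451,405),(485,391),(592,390)]
mo=[];me=[]
for s,L in((1,up),(-1,lo)):
    for j,c in enumerate(L):
        if c: mo.append(pinmodel(j//2,s,1-2*(j%2)));me.append(f(c,(368,155)))
mo=np.array(mo);me=pix2w(i,np.array(me),.076)[:,:2]
th,t,M,r=fit2(mo,me);print('xyl',np.degrees(th),t,'res mm',(r*1e3).round(1).tolist())
for k in range(4):print('place',k+1,(M@[0,(1.5-k)*.066]+t).round(4))
E
```

```text
A120 [0.4635 0.3549] len 0.116 ang 7.6
B210 [0.4763 0.2887] len 0.2053 ang 8.2
C180 [0.4871 0.2219] len 0.1756 ang 6.4
D150 [0.4938 0.1564] len 0.1465 ang 9.1
xyl -1.981745898704365 [ 0.52142981 -0.22563384] res mm [[0.2, 0.7], [1.3, 1.9], [1.0, 0.5], [1.1, 0.7], [0.4, -0.7], [0.9, -0.1], [1.1, -0.7], [0.7, -0.1], [-1.5, -0.2], [-0.7, 0.5], [-1.1, -0.4], [0.6, -0.1], [-0.3, -0.9], [0.0, -1.0], [-3.8, -0.3]]
place 1 [ 0.5249 -0.1267]
place 2 [ 0.5226 -0.1927]
place 3 [ 0.5203 -0.2586]
place 4 [ 0.518  -0.3246]
```

```bash
cat > go.py <<'E'
import sys
from h import *
# usage: go.py "x y z yawdeg" ... : chained shifts (tool axes, m) and az (units of 30 deg), each from the previous waypoint
o=ctrl.get_obs();p=np.array(o['ee_pos']);Rm=R.from_euler('xyz',o['eef_rot'])
print('t',o['time_s'],'p',p.round(4),'rpy',np.degrees(o['eef_rot']).round(2),'F',np.round(o['force'],1),'w',round(o['grip_width'],4))
for a in sys.argv[1:]:
    x,y,z,w=map(float,a.split());T=R.from_euler('xyz',[180,0,w],degrees=True)
    print(Rm.inv().apply(np.array([x,y,z])-p).round(4),np.degrees((Rm.inv()*T).as_rotvec()).round(2)/30)
    p=np.array([x,y,z]);Rm=T
E
python3 go.py "0.4763 0.2887 0.205 188.3" "0.4763 0.2887 0.09 188.3" "0.4763 0.2887 0.050 188.3" "0.4763 0.2887 0.14 188.3" "0.5249 -0.1267 0.14 178"
```

```text
t 0.1 p [0.1956 0.5138 0.205 ] rpy [-1.7995e+02 -1.0000e-02  1.5916e+02] F [-0.1  0.5  0.3] w 0.0943
[-0.3424 -0.1105  0.    ] [-1.66666667e-03 -6.66666667e-04 -9.71333333e-01]
[ 0.    -0.     0.115] [0. 0. 0.]
[ 0.   -0.    0.04] [0. 0. 0.]
[-0.    0.   -0.09] [0. 0. 0.]
[ 0.0119 -0.4181 -0.    ] [ 0.         -0.          0.34333333]
```

Emit:
move_arm(
  targets=[
    [-0.034,-0.011,0,0,0,-0.194],
    [-0.068,-0.022,0,0,0,-0.388],
    [-0.103,-0.033,0,0,0,-0.583],
    [-0.137,-0.044,0,0,0,-0.777],
    [-0.171,-0.055,0,0,0,-0.971],
  ],
  fingers=0.3,
  grip_force=15,
)

```text
time_s: 0.52
ee_pos: [0.3369, 0.4004, 0.2053]
eef_rot: [-3.141, -0.0, -2.992]
force: [1.0, 0.8, 0.0]
grip_width: 0.0641
```

```bash
python3 go.py "0.4763 0.2887 0.205 188.3"
```

```text
t 0.5167 p [0.3369 0.4004 0.2053] rpy [-1.7999e+02 -2.0000e-02 -1.7141e+02] F [1.  0.8 0. ] w 0.0641
[-0.1211 -0.1313  0.0003] [-0.00033333 -0.00066667  0.00966667]
```

Emit:
move_arm(
  targets=[
    [-0.024,-0.026,0,0,0,0],
    [-0.049,-0.053,0,0,0,0],
    [-0.077,-0.084,0,0,0,0],
    [-0.105,-0.114,0,0,0,0],
    [-0.121,-0.131,0,0,0,0],
  ],
)

```text
time_s: 0.93
ee_pos: [0.4769, 0.2868, 0.2051]
eef_rot: [-3.141, -0.0, -2.999]
force: [-0.9, 0.3, 0.2]
grip_width: 0.0611
```

```bash
python3 - <<'E'
from h import *
print(repr(ctrl.camera_info('wrist')))
im=ctrl.camera('wrist');cv2.imwrite('pics/w1.png',im[:,:,::-1])
E
python3 go.py "0.4763 0.2887 0.205 188.3"
```

```text
{'fx': 284.67139365696215, 'fy': 284.67139365696215, 'cx': 315.0196276348668, 'cy': 194.1546260860581, 'rvec': array([-1.94862917, -2.24807804, -0.26578253]), 'tvec': array([-0.21511756, -0.52257405,  0.26968724])}
t 0.9833 p [0.4785 0.2854 0.2049] rpy [-179.94   -0.   -171.93] F [ 2.  -1.9  0.3] w 0.0611
[ 0.0018  0.0036 -0.0001] [-0.002      -0.00033333 -0.00766667]
```

View pics/w1.png

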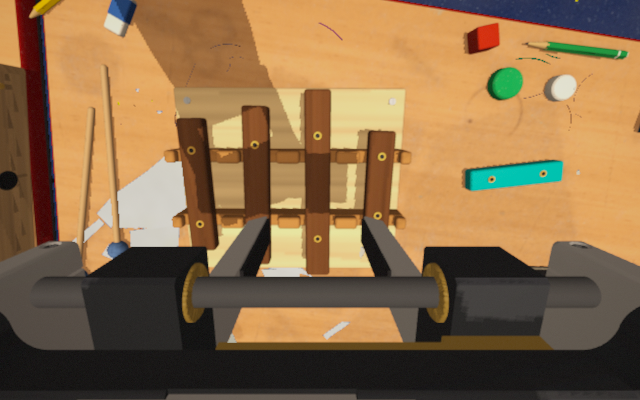

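The wrist view shows the longest bar straight between the fingers (column 317, rows 90-272). I'll check all four bars from this view.

```bash
python3 - <<'E'
from h import *
i={'fx': 284.67139365696215, 'fy': 284.67139365696215, 'cx': 315.0196276348668, 'cy': 194.1546260860581, 'rvec': np.array([-1.94862917, -2.24807804, -0.26578253]), 'tvec': np.array([-0.21511756, -0.52257405,  0.26968724])}
# brass holes on top face
for n,e in dict(D150=[(191,150),(200,224)],C180=[(256,145),(263.5,236)],B210=[(317.5,135),(317.5,239)],A120=[(381.5,156),(377,216)]).items():
    p=pix2w(i,e,.078)[:,:2];d=p[1]-p[0];print(n,p.mean(0).round(4),np.hypot(*d).round(4),np.degrees(np.arctan2(d[1],d[0])).round(1))
E
python3 go.py "0.4763 0.2887 0.05 188.3"
```

```text
D150 [0.4948 0.1555] 0.0833 9.4
C180 [0.4894 0.226 ] 0.1031 10.2
B210 [0.477  0.2885] 0.1171 8.3
A120 [0.4646 0.3552] 0.0674 7.0
t 0.9833 p [0.4785 0.2854 0.2049] rpy [-179.94   -0.   -171.93] F [ 2.  -1.9  0.3] w 0.0611
[0.0017 0.0038 0.1549] [-0.002      -0.00033333 -0.00766667]
```

Emit:
move_arm(
  targets=[
    [0,0,0.02,0,0,0],
    [0,0,0.045,0,0,0],
    [0,0,0.07,0,0,0],
    [0,0,0.09,0,0,0],
    [0,0,0.1,0,0,0],
  ],
)

```text
time_s: 1.4
ee_pos: [0.4734, 0.289, 0.1026]
eef_rot: [-3.14, -0.004, -2.997]
force: [-0.2, -0.2, 0.3]
grip_width: 0.061
```

```bash
python3 go.py "0.4767 0.2887 0.05 188.3"
```

```text
t 1.4 p [0.4734 0.289  0.1026] rpy [-179.93   -0.21 -171.72] F [-0.2 -0.2  0.3] w 0.061
[-0.0034 -0.0007  0.0526] [-0.00233333 -0.007      -0.00066667]
```

Emit:
move_arm(
  targets=[
    [-0.001,0,0.012,0,0,0],
    [-0.001,0,0.026,0,0,0],
    [-0.001,0,0.04,0,0,0],
    [-0.001,0,0.05,0,0,0],
    [-0.001,0,0.054,0,0,0],
  ],
)

```text
time_s: 1.82
ee_pos: [0.4753, 0.2896, 0.0504]
eef_rot: [-3.141, -0.001, -2.997]
force: [0.9, -0.1, 0.2]
grip_width: 0.0611
```

Emit:
move_arm(
  targets=[
    [0,0,0,0,0,0],
    [0,0,0,0,0,0],
    [0,0,0,0,0,0],
    [0,0,0,0,0,0],
    [0,0,0,0,0,0],
  ],
)

```text
time_s: 2.23
ee_pos: [0.4758, 0.2898, 0.052]
eef_rot: [3.141, 0.001, -2.997]
force: [-0.1, -0.2, -0.2]
grip_width: 0.0609
```

Emit:
move_arm(
  targets=[
    [0,0,0,0,0,0],
    [0,0,0,0,0,0],
    [0,0,0,0,0,0],
    [0,0,0,0,0,0],
    [0,0,0,0,0,0],
  ],
  fingers=-0.6,
  grip_force=20,
)

```text
time_s: 2.65
ee_pos: [0.4755, 0.2897, 0.0515]
eef_rot: [3.142, -0.0, -2.997]
force: [0.6, -0.3, -0.3]
grip_width: 0.0311
```

Emit:
move_arm(
  targets=[
    [0,0,0,0,0,0],
    [0,0,0,0,0,0],
    [0,0,0,0,0,0],
    [0,0,0,0,0,0],
    [0,0,0,0,0,0],
  ],
)

```text
time_s: 3.07
ee_pos: [0.4756, 0.2897, 0.0515]
eef_rot: [-3.142, 0.0, -2.997]
force: [0.6, -0.9, 0.5]
grip_width: 0.0279
```

```bash
python3 go.py "0.4767 0.2887 0.14 188.3"  "0.5249 -0.1267 0.14 178"
```

```text
t 3.0667 p [0.4756 0.2897 0.0515] rpy [-180.      0.   -171.71] F [ 0.6 -0.9  0.5] w 0.0279
[-0.001  -0.0011 -0.0885] [-0.          0.         -0.00033333]
[ 0.0123 -0.418  -0.    ] [ 0.         -0.          0.34333333]
```

Emit:
move_arm(
  targets=[
    [0,0,-0.008,0,0,0],
    [0,0,-0.025,0,0,0],
    [0,0,-0.05,0,0,0],
    [0,0,-0.075,0,0,0],
    [0,0,-0.09,0,0,0],
  ],
)

```text
time_s: 3.48
ee_pos: [0.4761, 0.29, 0.1446]
eef_rot: [3.141, 0.002, -2.997]
force: [0.1, 1.0, -0.7]
grip_width: 0.0277
```

Emit:
move_arm(
  targets=[
    [0,-0.015,0,0,0,0],
    [0,-0.04,0,0,0,0],
    [0,-0.075,0,0,0,0],
    [0,-0.11,0,0,0,0],
    [0,-0.145,0,0,0,0],
  ],
)

```text
time_s: 3.9
ee_pos: [0.4963, 0.1449, 0.142]
eef_rot: [-3.142, 0.0, -2.996]
force: [1.0, 0.6, -2.2]
grip_width: 0.0274
```

Emit:
move_arm(
  targets=[
    [0,-0.035,0,0,0,0],
    [0,-0.07,0,0,0,0],
    [0,-0.105,0,0,0,0],
    [0,-0.14,0,0,0,0],
    [0,-0.175,0,0,0,0],
  ],
)

```text
time_s: 4.32
ee_pos: [0.5216, -0.0287, 0.1421]
eef_rot: [-3.141, 0.0, -2.997]
force: [0.6, -0.2, -0.2]
grip_width: 0.0281
```

Emit:
move_arm(
  targets=[
    [0.003,-0.03,0,0,0,0.08],
    [0.006,-0.055,0,0,0,0.16],
    [0.009,-0.075,0,0,0,0.24],
    [0.012,-0.09,0,0,0,0.31],
    [0.012,-0.098,0,0,0,0.343],
  ],
)

```text
time_s: 4.73
ee_pos: [0.5236, -0.1274, 0.1419]
eef_rot: [-3.141, 0.0, 3.103]
force: [0.4, -0.6, -1.4]
grip_width: 0.0276
```

Emit:
move_arm(
  targets=[
    [0,0,0,0,0,0],
    [0,0,0,0,0,0],
    [0,0,0,0,0,0],
    [0,0,0,0,0,0],
    [0,0,0,0,0,0],
  ],
)

```text
time_s: 5.15
ee_pos: [0.524, -0.1249, 0.1415]
eef_rot: [3.142, -0.0, 3.108]
force: [0.1, 0.1, -1.0]
grip_width: 0.0281
```

```bash
python3 go.py "0.5249 -0.1267 0.0515 178"
python3 - <<'E'
from h import *
import pickle
pickle.dump(ctrl.camera_info('wrist'),open('w2.pkl','wb'))
im=ctrl.camera('wrist');cv2.imwrite('pics/w2.png',im[:,:,::-1])
E
```

```text
t 5.15 p [ 0.524  -0.1249  0.1415] rpy [180.    -0.   178.08] F [ 0.1  0.1 -1. ] w 0.0281
[-0.001  -0.0018  0.09  ] [ 0.         -0.          0.00266667]
```

View pics/w2.png

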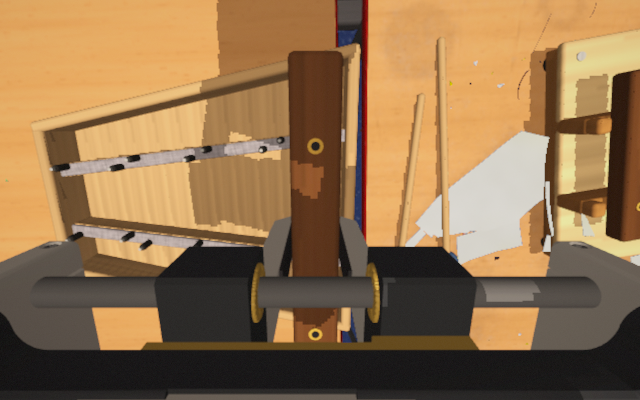

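The bar is held straight (column 315), and the xylophone pins show on both rails at the left. I'll enlarge that part to refine the place poses.

Run:
```python
import cv2
im=cv2.imread('pics/w2.png')[120:260,40:300]
cv2.imwrite('pics/w2c.png',cv2.resize(im,None,fx=3,fy=3,interpolation=cv2.INTER_CUBIC))
```

```text
(no output)
```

View pics/w2c.png

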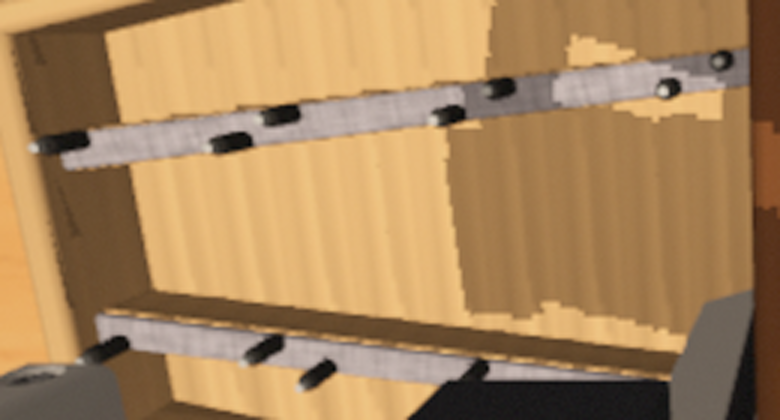

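Run:
```python
from fit import *
import pickle
i=pickle.load(open('w2.pkl','rb'))
P=[(719,61,0,-1,-1),(665,91,1,-1,1),(490,91,1,-1,-1),(438,119,2,-1,1),(268,119,2,-1,-1),(217,145,3,-1,1),(40,147,3,-1,-1),(90,356,3,1,-1),(253,355,3,1,1),(308,381,2,1,-1)]
me=pix2w(i,[((a+.5)/3-.5+40,(b+.5)/3-.5+120) for a,b,*_ in P],.076)[:,:2]
mo=np.array([pinmodel(*p[2:]) for p in P])
th,t,M,r=fit2(mo,me);print(np.degrees(th),t,(r*1e3).round(1).tolist())
for k in range(4):print('place',k+1,(M@[0,(1.5-k)*.066]+t).round(4))
```

```text
-2.1161619038711006 [ 0.52195004 -0.2284182 ] [[-0.5, 1.8], [-1.0, 1.4], [-1.1, 1.1], [-0.1, 0.7], [-0.3, -0.7], [0.1, -0.9], [-0.6, 0.3], [1.0, -1.4], [1.5, -1.4], [1.0, -1.0]]
place 1 [ 0.5256 -0.1295]
place 2 [ 0.5232 -0.1954]
place 3 [ 0.5207 -0.2614]
place 4 [ 0.5183 -0.3274]
```

Emit:
move_arm(
  targets=[
    [-0.001,-0.001,0.015,0,0,0],
    [-0.001,-0.002,0.035,0,0,0],
    [-0.001,-0.0035,0.055,0,0,0],
    [-0.001,-0.0035,0.07,0,0,0],
    [-0.001,-0.0035,0.078,0,0,0],
  ],
)

```text
time_s: 5.62
ee_pos: [0.5241, -0.1287, 0.0616]
eef_rot: [3.141, -0.002, 3.107]
force: [-0.0, -0.3, -1.1]
grip_width: 0.028
```

Emit:
move_arm(
  targets=[
    [0,0,0.003,0,0,0],
    [0,0,0.006,0,0,0],
    [0,0,0.008,0,0,0],
    [0,0,0.01,0,0,0],
    [0,0,0.0115,0,0,0],
  ],
)

```text
time_s: 6.03
ee_pos: [0.5251, -0.1293, 0.0524]
eef_rot: [-3.141, 0.001, 3.107]
force: [-0.4, 0.6, -1.1]
grip_width: 0.0281
```

Emit:
move_arm(
  targets=[
    [0,0,0,0,0,0],
    [0,0,0,0,0,0],
    [0,0,0,0,0,0],
    [0,0,0,0,0,0],
    [0,0,0,0,0,0],
  ],
)

```text
time_s: 6.45
ee_pos: [0.5248, -0.1292, 0.0521]
eef_rot: [-3.141, 0.0, 3.107]
force: [-0.3, 0.5, -0.4]
grip_width: 0.0282
```

```bash
python3 go.py "0.5248 -0.1285 0.0515 178"
python3 - <<'E'
from h import *
a=ctrl.camera('wrist')[:,:,::-1];b=ctrl.camera('top')[:,:,::-1]
b=cv2.resize(b[150:260,365:480],None,fx=3.6,fy=3.6,interpolation=cv2.INTER_CUBIC)
v=np.zeros((400,800,3),np.uint8);v[:280,:400]=a[0:280,140:540];v[:396,400:]=b[:, :400];cv2.imwrite('pics/w3.png',v)
E
```

```text
t 6.45 p [ 0.5248 -0.1292  0.0521] rpy [-1.7999e+02  1.0000e-02  1.7800e+02] F [-0.3  0.5 -0.4] w 0.0282
[0.0001 0.0007 0.0006] [-0.00033333  0.00033333 -0.        ]
```

View pics/w3.png

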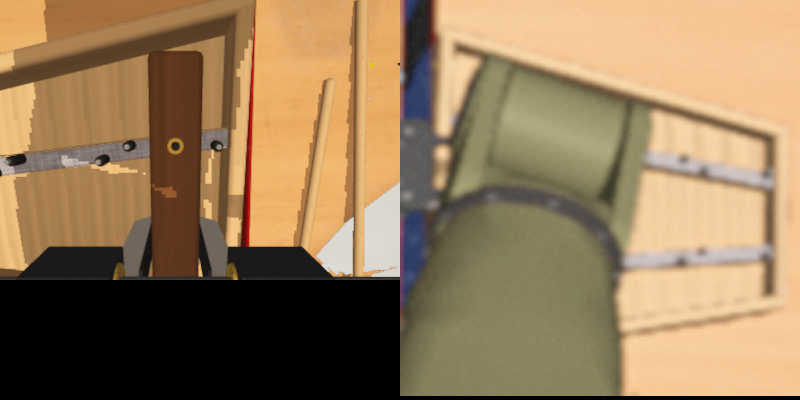

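The bar sits between the pins (columns 129 and 218, bar 150-201) and is within 1-2 mm of centre. Next I'll set it down and release.

Emit:
move_arm(
  targets=[
    [0,-0.0005,0.0003,0,0,0],
    [0,-0.001,0.0007,0,0,0],
    [0,-0.001,0.001,0,0,0],
    [0,-0.001,0.001,0,0,0],
    [0,-0.001,0.001,0,0,0],
  ],
)

```text
time_s: 6.97
ee_pos: [0.5248, -0.1301, 0.0514]
eef_rot: [3.141, 0.0, 3.107]
force: [-2.8, 2.0, 5.5]
grip_width: 0.0281
```

Emit:
move_arm(
  targets=[
    [0,0,0,0,0,0],
    [0,0,0,0,0,0],
    [0,0,0,0,0,0],
    [0,0,0,0,0,0],
    [0,0,0,0,0,0],
  ],
  fingers=0.3,
)

```text
time_s: 7.38
ee_pos: [0.5247, -0.1352, 0.0513]
eef_rot: [-3.134, 0.001, 3.107]
force: [-3.8, -39.9, -3.1]
grip_width: 0.0491
```

Emit:
move_arm(
  targets=[
    [0,0,-0.005,0,0,0],
    [0,0,-0.025,0,0,0],
    [0,0,-0.05,0,0,0],
    [0,0,-0.075,0,0,0],
    [0,0,-0.09,0,0,0],
  ],
)

```text
time_s: 7.8
ee_pos: [0.5253, -0.1306, 0.1434]
eef_rot: [-3.141, 0.002, 3.106]
force: [0.3, -0.3, 0.3]
grip_width: 0.0612
```

```bash
python3 go.py "0.4885 0.224 0.14 188.6" "0.4885 0.224 0.0515 188.6"
```

```text
t 7.8 p [ 0.5253 -0.1306  0.1434] rpy [-1.7996e+02  1.3000e-01  1.7798e+02] F [ 0.3 -0.3  0.3] w 0.0612
[0.0493 0.3531 0.003 ] [-0.00166667  0.004      -0.354     ]
[ 0.     -0.      0.0885] [0. 0. 0.]
```

Opening to 61 mm pushed a finger back against the wide-end wall, giving 40 N in y. I'll open less from now on. First I'll check bar 1.

Run:
```python
from h import *
a=ctrl.camera('wrist')[:,:,::-1];cv2.imwrite('pics/w4.png',a[:350])
```

```text
(no output)
```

View pics/w4.png

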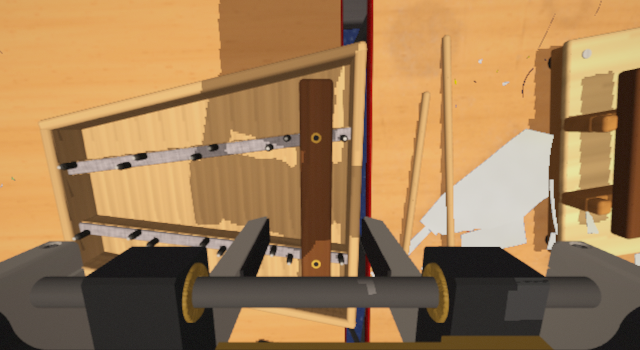

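Bar 1 is centred: the bar is at column 316 and its pins at 287 and 345. Now bar 2, at rack position C.

Emit:
move_arm(
  targets=[
    [0.002,0.015,0,0,0,0],
    [0.006,0.04,0,0,0,0],
    [0.01,0.075,0,0,0,0],
    [0.015,0.11,0,0,0,0],
    [0.02,0.145,0,0,0,0],
  ],
)

```text
time_s: 8.27
ee_pos: [0.5093, 0.0167, 0.1403]
eef_rot: [-3.142, -0.0, 3.106]
force: [0.2, 1.2, 0.3]
grip_width: 0.0613
```

Emit:
move_arm(
  targets=[
    [0.005,0.035,0,0,0,0],
    [0.01,0.07,0,0,0,0],
    [0.015,0.102,0,0,0,0],
    [0.019,0.13,0,0,0,0],
    [0.022,0.15,0,0,0,0],
  ],
)

```text
time_s: 8.68
ee_pos: [0.4924, 0.1683, 0.1403]
eef_rot: [3.142, -0.001, 3.108]
force: [-1.4, -1.4, -1.2]
grip_width: 0.0608
```

Emit:
move_arm(
  targets=[
    [0.002,0.015,0,0,0,-0.08],
    [0.004,0.03,0,0,0,-0.16],
    [0.006,0.045,0,0,0,-0.24],
    [0.0075,0.055,0,0,0,-0.31],
    [0.0075,0.058,0,0,0,-0.35],
  ],
)

```text
time_s: 9.1
ee_pos: [0.4873, 0.2254, 0.1404]
eef_rot: [-3.142, -0.001, -2.99]
force: [0.4, -0.3, -0.2]
grip_width: 0.061
```

Emit:
move_arm(
  targets=[
    [0,0,0.002,0,0,0],
    [0,0,0.008,0,0,0],
    [0,0,0.017,0,0,0],
    [0,0,0.025,0,0,0],
    [0,0,0.03,0,0,0],
  ],
)

```text
time_s: 9.52
ee_pos: [0.4873, 0.2236, 0.1093]
eef_rot: [-3.141, -0.002, -2.994]
force: [-0.1, 0.4, -0.1]
grip_width: 0.0609
```

```bash
python3 - <<'E'
from h import *
import pickle
pickle.dump(ctrl.camera_info('wrist'),open('w5.pkl','wb'))
a=ctrl.camera('wrist')[:,:,::-1];cv2.imwrite('pics/w5.png',a[:350])
E
python3 go.py "0.4885 0.224 0.0515 188.6"
```

```text
t 9.5667 p [0.487  0.2236 0.1087] rpy [-1.7997e+02 -1.5000e-01 -1.7155e+02] F [-0.4 -0.  -1.2] w 0.0611
[-0.0017  0.0002  0.0572] [-0.001 -0.005 -0.005]
```

View pics/w5.png

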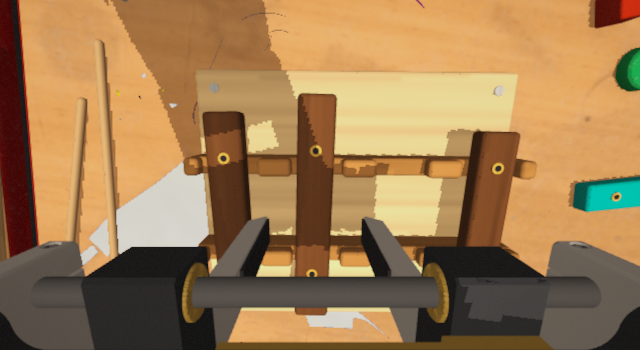

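Run:
```python
from h import *
import pickle
i=pickle.load(open('w5.pkl','rb'))
for e in ([(316,151),(312,274)],[(223,158),(223,158)],[(498,168.5)]*2):
    p=pix2w(i,e,.078)[:,:2];d=p[1]-p[0];print(p.round(4).tolist(),p.mean(0).round(4),np.hypot(*d).round(4),np.degrees(np.arctan2(d[1],d[0])).round(1))
```

```text
[[0.4382, 0.2161], [0.537, 0.2275]] [0.4876 0.2218] 0.0995 6.6
[[0.4533, 0.1489], [0.4533, 0.1489]] [0.4533 0.1489] 0.0 0.0
[[0.4311, 0.352], [0.4311, 0.352]] [0.4311 0.352 ] 0.0 0.0
```

Emit:
move_arm(
  targets=[
    [0,-0.001,0.012,0,0,0.03],
    [0,-0.0018,0.026,0,0,0.06],
    [0,-0.0018,0.042,0,0,0.06],
    [0,-0.0018,0.053,0,0,0.06],
    [0,-0.0018,0.058,0,0,0.06],
  ],
)

```text
time_s: 9.98
ee_pos: [0.4873, 0.2221, 0.0514]
eef_rot: [-3.141, -0.002, -3.025]
force: [-0.2, -0.1, -0.6]
grip_width: 0.061
```

Emit:
move_arm(
  targets=[
    [0,0,0,0,0,0],
    [0,0,0,0,0,0],
    [0,0,0,0,0,0],
    [0,0,0,0,0,0],
    [0,0,0,0,0,0],
  ],
)

```text
time_s: 10.4
ee_pos: [0.4882, 0.2226, 0.0535]
eef_rot: [3.141, 0.001, -3.025]
force: [-0.8, -0.6, 0.6]
grip_width: 0.0609
```

Emit:
move_arm(
  targets=[
    [0,0,0,0,0,0],
    [0,0,0,0,0,0],
    [0,0,0,0,0,0],
    [0,0,0,0,0,0],
    [0,0,0,0,0,0],
  ],
  fingers=-0.6,
)

```text
time_s: 10.82
ee_pos: [0.4879, 0.2225, 0.053]
eef_rot: [-3.142, -0.0, -3.025]
force: [0.0, -1.0, -0.1]
grip_width: 0.0308
```

Emit:
move_arm(
  targets=[
    [0,0,0,0,0,0],
    [0,0,0,0,0,0],
    [0,0,0,0,0,0],
    [0,0,0,0,0,0],
    [0,0,0,0,0,0],
  ],
)

```text
time_s: 11.23
ee_pos: [0.4879, 0.2226, 0.053]
eef_rot: [3.142, 0.0, -3.025]
force: [-0.1, -0.0, 0.6]
grip_width: 0.0282
```

```bash
python3 go.py "0.4876 0.2218 0.141 186.6" "0.523 -0.1958 0.141 177.9"
```

```text
t 11.2333 p [0.4879 0.2226 0.053 ] rpy [ 180.     0.  -173.3] F [-0.1 -0.   0.6] w 0.0282
[ 0.0004 -0.0007 -0.088 ] [0.         0.         0.00333333]
[ 0.0128 -0.4189 -0.    ] [ 0.   -0.    0.29]
```

Emit:
move_arm(
  targets=[
    [0,0,-0.008,0,0,0],
    [0,0,-0.025,0,0,0],
    [0,0,-0.05,0,0,0],
    [0,0,-0.075,0,0,0],
    [0,0,-0.088,0,0,0],
  ],
)

```text
time_s: 11.65
ee_pos: [0.4886, 0.2228, 0.1443]
eef_rot: [3.141, 0.003, -3.025]
force: [-0.7, 0.5, -0.1]
grip_width: 0.028
```

Emit:
move_arm(
  targets=[
    [0,-0.015,0,0,0,0],
    [0,-0.04,0,0,0,0],
    [0,-0.075,0,0,0,0],
    [0,-0.11,0,0,0,0],
    [0,-0.145,0,0,0,0],
  ],
)

```text
time_s: 12.07
ee_pos: [0.5046, 0.0772, 0.1416]
eef_rot: [-3.142, 0.0, -3.024]
force: [0.2, -0.1, -2.0]
grip_width: 0.0279
```

Emit:
move_arm(
  targets=[
    [0,-0.035,0,0,0,0],
    [0,-0.07,0,0,0,0],
    [0,-0.105,0,0,0,0],
    [0,-0.14,0,0,0,0],
    [0,-0.175,0,0,0,0],
  ],
)

```text
time_s: 12.48
ee_pos: [0.5251, -0.0971, 0.1416]
eef_rot: [-3.141, 0.0, -3.025]
force: [0.7, 0.4, -2.1]
grip_width: 0.0279
```

Emit:
move_arm(
  targets=[
    [0.003,-0.03,0,0,0,0.07],
    [0.006,-0.055,0,0,0,0.14],
    [0.009,-0.077,0,0,0,0.21],
    [0.013,-0.092,0,0,0,0.27],
    [0.0139,-0.0997,0,0,0,0.293],
  ],
)

```text
time_s: 12.9
ee_pos: [0.5226, -0.1977, 0.1413]
eef_rot: [-3.141, 0.0, 3.102]
force: [-0.8, 0.2, -1.3]
grip_width: 0.0281
```

Emit:
move_arm(
  targets=[
    [0,0,0,0,0,0],
    [0,0,0,0,0,0],
    [0,0,0,0,0,0],
    [0,0,0,0,0,0],
    [0,0,0,0,0,0],
  ],
)

```text
time_s: 13.32
ee_pos: [0.5232, -0.1951, 0.141]
eef_rot: [3.142, 0.0, 3.106]
force: [0.7, -0.4, -1.8]
grip_width: 0.0274
```

```bash
python3 go.py "0.523 -0.1958 0.053 177.9"
```

```text
t 13.3167 p [ 0.5232 -0.1951  0.141 ] rpy [180.     0.   177.99] F [ 0.7 -0.4 -1.8] w 0.0274
[ 0.0002 -0.0007  0.088 ] [0.    0.    0.003]
```

Emit:
move_arm(
  targets=[
    [0,-0.0007,0.015,0,0,0],
    [0,-0.0007,0.035,0,0,0],
    [0,-0.0007,0.055,0,0,0],
    [0,-0.0007,0.069,0,0,0],
    [0,-0.0007,0.076,0,0,0],
  ],
)

```text
time_s: 13.73
ee_pos: [0.5223, -0.1958, 0.0631]
eef_rot: [3.141, -0.002, 3.106]
force: [0.0, -0.3, 0.2]
grip_width: 0.0277
```

Emit:
move_arm(
  targets=[
    [0,0,0.003,0,0,0],
    [0,0,0.006,0,0,0],
    [0,0,0.008,0,0,0],
    [0,0,0.01,0,0,0],
    [0,0,0.0115,0,0,0],
  ],
)

```text
time_s: 14.15
ee_pos: [0.5233, -0.1967, 0.0539]
eef_rot: [-3.141, 0.001, 3.105]
force: [-0.4, 0.8, -1.2]
grip_width: 0.0274
```

Emit:
move_arm(
  targets=[
    [0,0,0.0003,0,0,0],
    [0,0,0.0006,0,0,0],
    [0,0,0.0009,0,0,0],
    [0,0,0.001,0,0,0],
    [0,0,0.001,0,0,0],
  ],
)

```text
time_s: 14.57
ee_pos: [0.5231, -0.1967, 0.0529]
eef_rot: [-3.141, 0.0, 3.105]
force: [-2.8, 0.7, 4.7]
grip_width: 0.0278
```

```bash
python3 go.py
python3 - <<'E'
from h import *
a=ctrl.camera('wrist')[:,:,::-1];cv2.imwrite('pics/w6.png',a[:280])
E
```

```text
t 14.5667 p [ 0.5231 -0.1967  0.0529] rpy [-1.7999e+02  2.0000e-02  1.7791e+02] F [-2.8  0.7  4.7] w 0.0278
```

View pics/w6.png

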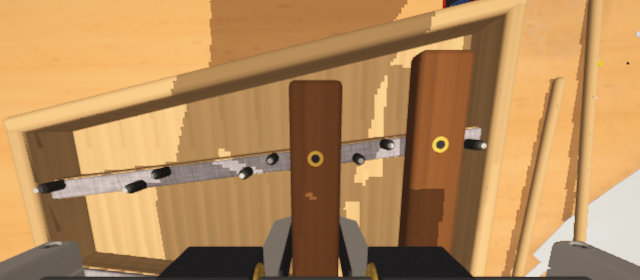

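Bar 2 is exactly between its pins (bar at 316, pins at 272 and 359). I'll release it with a small opening, then go to bar 3.

Emit:
move_arm(
  targets=[
    [0,0,0,0,0,0],
    [0,0,0,0,0,0],
    [0,0,0,0,0,0],
    [0,0,0,0,0,0],
    [0,0,0,0,0,0],
  ],
  fingers=-0.1,
)

```text
time_s: 15.03
ee_pos: [0.523, -0.1966, 0.0524]
eef_rot: [3.142, -0.0, 3.105]
force: [0.4, 0.6, 0.4]
grip_width: 0.0419
```

Emit:
move_arm(
  targets=[
    [0,0,-0.005,0,0,0],
    [0,0,-0.025,0,0,0],
    [0,0,-0.05,0,0,0],
    [0,0,-0.075,0,0,0],
    [0,0,-0.09,0,0,0],
  ],
)

```text
time_s: 15.45
ee_pos: [0.5236, -0.1969, 0.1454]
eef_rot: [-3.141, 0.003, 3.105]
force: [0.1, -0.9, 0.0]
grip_width: 0.042
```

Emit:
move_arm(
  targets=[
    [0.002,0.015,0,0,0,0],
    [0.006,0.04,0,0,0,0],
    [0.01,0.075,0,0,0,0],
    [0.015,0.11,0,0,0,0],
    [0.02,0.145,0,0,0,0],
  ],
  fingers=0.3,
)

```text
time_s: 15.87
ee_pos: [0.5073, -0.0489, 0.1417]
eef_rot: [3.141, -0.001, 3.105]
force: [0.4, 0.2, 0.7]
grip_width: 0.0607
```

Emit:
move_arm(
  targets=[
    [0.004,0.035,0,0,0,0],
    [0.007,0.07,0,0,0,0],
    [0.01,0.102,0,0,0,0],
    [0.013,0.13,0,0,0,0],
    [0.015,0.15,0,0,0,0],
  ],
)

```text
time_s: 16.28
ee_pos: [0.4976, 0.1023, 0.1418]
eef_rot: [3.141, -0.001, 3.107]
force: [0.5, -0.4, -0.6]
grip_width: 0.061
```

Emit:
move_arm(
  targets=[
    [0.002,0.015,0,0,0,-0.08],
    [0.004,0.03,0,0,0,-0.17],
    [0.006,0.045,0,0,0,-0.26],
    [0.0067,0.054,0,0,0,-0.34],
    [0.0067,0.0562,0,0,0,-0.377],
  ],
)

```text
time_s: 16.7
ee_pos: [0.4934, 0.1573, 0.1419]
eef_rot: [3.142, -0.001, -2.977]
force: [0.1, 1.0, -0.4]
grip_width: 0.061
```

Emit:
move_arm(
  targets=[
    [0,0,0.002,0,0,0],
    [0,0,0.008,0,0,0],
    [0,0,0.017,0,0,0],
    [0,0,0.025,0,0,0],
    [0,0,0.03,0,0,0],
  ],
)

```text
time_s: 17.12
ee_pos: [0.4937, 0.1553, 0.1108]
eef_rot: [-3.141, -0.002, -2.982]
force: [0.8, -0.5, -1.0]
grip_width: 0.061
```

```bash
python3 go.py "0.4943 0.156 0.052 189.2"
python3 - <<'E'
from h import *
import pickle
pickle.dump(ctrl.camera_info('wrist'),open('w7.pkl','wb'))
a=ctrl.camera('wrist')[:,:,::-1];cv2.imwrite('pics/w7.png',a[:300])
E
```

```text
t 17.1167 p [0.4937 0.1553 0.1108] rpy [-1.7999e+02 -1.0000e-01 -1.7085e+02] F [ 0.8 -0.5 -1. ] w 0.061
[-0.0008  0.0006  0.0588] [-0.00033333 -0.00333333 -0.00166667]
```

View pics/w7.png

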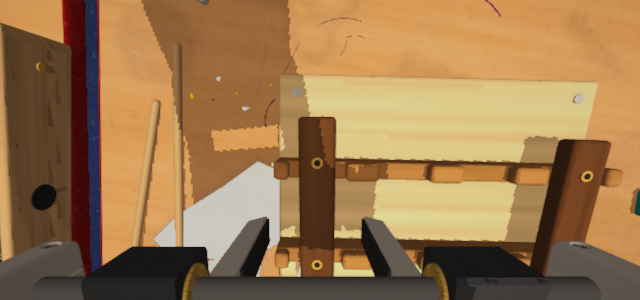

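Bar 3 is straight and central between the fingers (holes at column 317). I'll grip it.

Emit:
move_arm(
  targets=[
    [0,0,0.012,0,0,0],
    [0,0,0.026,0,0,0],
    [0,0,0.042,0,0,0],
    [0,0,0.053,0,0,0],
    [0,0,0.06,0,0,0],
  ],
)

```text
time_s: 17.58
ee_pos: [0.4937, 0.1556, 0.0511]
eef_rot: [-3.141, -0.002, -2.981]
force: [0.8, -0.2, 0.3]
grip_width: 0.0609
```

Emit:
move_arm(
  targets=[
    [0,0,0,0,0,0],
    [0,0,0,0,0,0],
    [0,0,0,0,0,0],
    [0,0,0,0,0,0],
    [0,0,0,0,0,0],
  ],
)

```text
time_s: 18.0
ee_pos: [0.4945, 0.1559, 0.0531]
eef_rot: [3.142, 0.001, -2.981]
force: [0.4, 0.5, -0.0]
grip_width: 0.061
```

Emit:
move_arm(
  targets=[
    [0,0,0,0,0,0],
    [0,0,0,0,0,0],
    [0,0,0,0,0,0],
    [0,0,0,0,0,0],
    [0,0,0,0,0,0],
  ],
  fingers=-0.6,
)

```text
time_s: 18.42
ee_pos: [0.4942, 0.1559, 0.0525]
eef_rot: [-3.142, 0.0, -2.981]
force: [-0.3, 0.8, -0.2]
grip_width: 0.0311
```

Emit:
move_arm(
  targets=[
    [0,0,0,0,0,0],
    [0,0,0,0,0,0],
    [0,0,0,0,0,0],
    [0,0,0,0,0,0],
    [0,0,0,0,0,0],
  ],
)

```text
time_s: 18.83
ee_pos: [0.4942, 0.1559, 0.0525]
eef_rot: [-3.142, 0.0, -2.981]
force: [0.1, -0.1, 1.0]
grip_width: 0.028
```

```bash
python3 go.py "0.5207 -0.2618 0.141 177.9"
```

```text
t 18.8333 p [0.4942 0.1559 0.0525] rpy [-180.      0.   -170.78] F [ 0.1 -0.1  1. ] w 0.028
[ 0.0407 -0.4165 -0.0885] [-0.          0.          0.37733333]
```

Emit:
move_arm(
  targets=[
    [0,0,-0.008,0,0,0],
    [0,0,-0.025,0,0,0],
    [0,0,-0.05,0,0,0],
    [0,0,-0.075,0,0,0],
    [0,0,-0.0885,0,0,0],
  ],
)

```text
time_s: 19.25
ee_pos: [0.4948, 0.156, 0.1442]
eef_rot: [3.141, 0.003, -2.981]
force: [0.0, 0.5, 0.6]
grip_width: 0.028
```

Emit:
move_arm(
  targets=[
    [0.001,-0.015,0,0,0,0],
    [0.003,-0.04,0,0,0,0],
    [0.006,-0.075,0,0,0,0],
    [0.008,-0.11,0,0,0,0],
    [0.01,-0.145,0,0,0,0],
  ],
)

```text
time_s: 19.67
ee_pos: [0.5074, 0.0097, 0.1416]
eef_rot: [-3.141, 0.001, -2.98]
force: [1.1, 0.2, -0.2]
grip_width: 0.0279
```

Emit:
move_arm(
  targets=[
    [0.003,-0.035,0,0,0,0],
    [0.006,-0.07,0,0,0,0],
    [0.009,-0.105,0,0,0,0],
    [0.012,-0.14,0,0,0,0],
    [0.015,-0.175,0,0,0,0],
  ],
)

```text
time_s: 20.08
ee_pos: [0.5205, -0.1658, 0.1416]
eef_rot: [-3.141, 0.0, -2.981]
force: [-0.1, 0.7, 0.3]
grip_width: 0.0281
```

Emit:
move_arm(
  targets=[
    [0.004,-0.03,0,0,0,0.08],
    [0.008,-0.055,0,0,0,0.17],
    [0.012,-0.076,0,0,0,0.26],
    [0.0157,-0.09,0,0,0,0.34],
    [0.0157,-0.0965,0,0,0,0.377],
  ],
)

```text
time_s: 20.5
ee_pos: [0.5202, -0.2633, 0.1412]
eef_rot: [-3.141, -0.0, 3.101]
force: [-0.3, -0.3, -0.4]
grip_width: 0.0279
```

Emit:
move_arm(
  targets=[
    [0,0,0,0,0,0],
    [0,0,0,0,0,0],
    [0,0,0,0,0,0],
    [0,0,0,0,0,0],
    [0,0,0,0,0,0],
  ],
)

```text
time_s: 20.92
ee_pos: [0.5209, -0.261, 0.1411]
eef_rot: [3.142, 0.0, 3.106]
force: [-0.3, -0.2, -0.7]
grip_width: 0.0279
```

```bash
python3 go.py "0.5207 -0.2618 0.0525 177.9"
```

```text
t 20.9167 p [ 0.5209 -0.261   0.1411] rpy [1.8000e+02 1.0000e-02 1.7799e+02] F [-0.3 -0.2 -0.7] w 0.0279
[ 0.0002 -0.0008  0.0886] [0.         0.00033333 0.003     ]
```

Emit:
move_arm(
  targets=[
    [0,-0.0008,0.015,0,0,0],
    [0,-0.0008,0.035,0,0,0],
    [0,-0.0008,0.055,0,0,0],
    [0,-0.0008,0.069,0,0,0],
    [0,-0.0008,0.0765,0,0,0],
  ],
)

```text
time_s: 21.33
ee_pos: [0.5201, -0.2618, 0.0627]
eef_rot: [3.14, -0.002, 3.106]
force: [-0.1, 0.1, -0.7]
grip_width: 0.0279
```

Emit:
move_arm(
  targets=[
    [0,0,0.003,0,0,0],
    [0,0,0.006,0,0,0],
    [0,0,0.008,0,0,0],
    [0,0,0.01,0,0,0],
    [0,0,0.0115,0,0,0],
  ],
)

```text
time_s: 21.75
ee_pos: [0.5209, -0.2627, 0.0534]
eef_rot: [-3.141, 0.001, 3.105]
force: [-0.4, -0.8, -0.1]
grip_width: 0.0279
```

Emit:
move_arm(
  targets=[
    [0,0,0.0003,0,0,0],
    [0,0,0.0006,0,0,0],
    [0,0,0.0009,0,0,0],
    [0,0,0.001,0,0,0],
    [0,0,0.001,0,0,0],
  ],
)

```text
time_s: 22.17
ee_pos: [0.5208, -0.2627, 0.0524]
eef_rot: [-3.141, 0.0, 3.105]
force: [-2.6, 2.1, 5.5]
grip_width: 0.0279
```

```bash
python3 go.py
python3 - <<'E'
from h import *
a=ctrl.camera('wrist')[:,:,::-1];cv2.imwrite('pics/w8.png',a[:280])
E
```

```text
t 22.1667 p [ 0.5208 -0.2627  0.0524] rpy [-1.7998e+02  2.0000e-02  1.7791e+02] F [-2.6  2.1  5.5] w 0.0279
```

View pics/w8.png

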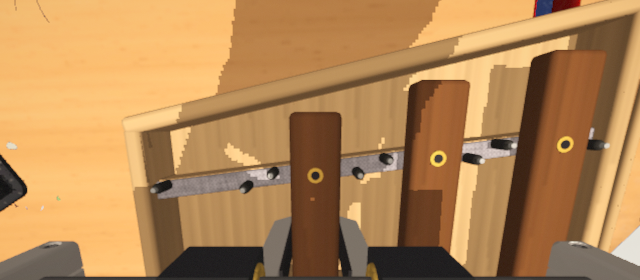

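Bar 3 is centred (bar at 315.5, pins at 273 and 358). I'll release it and go to bar 4.

Emit:
move_arm(
  targets=[
    [0,0,0,0,0,0],
    [0,0,0,0,0,0],
    [0,0,0,0,0,0],
    [0,0,0,0,0,0],
    [0,0,0,0,0,0],
  ],
  fingers=-0.1,
)

```text
time_s: 22.63
ee_pos: [0.5206, -0.2626, 0.0519]
eef_rot: [3.142, -0.0, 3.105]
force: [-0.3, 0.9, -0.6]
grip_width: 0.0428
```

Emit:
move_arm(
  targets=[
    [0,0,-0.005,0,0,0],
    [0,0,-0.025,0,0,0],
    [0,0,-0.05,0,0,0],
    [0,0,-0.075,0,0,0],
    [0,0,-0.09,0,0,0],
  ],
)

```text
time_s: 23.05
ee_pos: [0.5212, -0.2629, 0.145]
eef_rot: [-3.14, 0.002, 3.105]
force: [-0.3, -0.0, -0.5]
grip_width: 0.0422
```

Emit:
move_arm(
  targets=[
    [0.002,0.015,0,0,0,0],
    [0.006,0.04,0,0,0,0],
    [0.01,0.075,0,0,0,0],
    [0.015,0.11,0,0,0,0],
    [0.02,0.145,0,0,0,0],
  ],
  fingers=0.3,
)

```text
time_s: 23.47
ee_pos: [0.5049, -0.1148, 0.1411]
eef_rot: [3.141, -0.001, 3.105]
force: [0.8, 0.2, 0.8]
grip_width: 0.0609
```

Emit:
move_arm(
  targets=[
    [0.004,0.035,0,0,0,0],
    [0.008,0.07,0,0,0,0],
    [0.012,0.105,0,0,0,0],
    [0.016,0.14,0,0,0,0],
    [0.02,0.175,0,0,0,0],
  ],
)

```text
time_s: 23.88
ee_pos: [0.4911, 0.0609, 0.1413]
eef_rot: [-3.142, -0.001, 3.105]
force: [1.5, 0.9, 0.4]
grip_width: 0.0613
```

Emit:
move_arm(
  targets=[
    [0.004,0.035,0,0,0,0],
    [0.008,0.07,0,0,0,0],
    [0.012,0.105,0,0,0,0],
    [0.016,0.14,0,0,0,0],
    [0.02,0.175,0,0,0,0],
  ],
)

```text
time_s: 24.3
ee_pos: [0.4774, 0.2363, 0.1413]
eef_rot: [-3.141, -0.001, 3.105]
force: [0.9, 0.0, -0.6]
grip_width: 0.0612
```

Emit:
move_arm(
  targets=[
    [0.005,0.035,0,0,0,-0.06],
    [0.01,0.067,0,0,0,-0.13],
    [0.015,0.095,0,0,0,-0.2],
    [0.019,0.113,0,0,0,-0.27],
    [0.019,0.12,0,0,0,-0.313],
  ],
)

```text
time_s: 24.72
ee_pos: [0.4623, 0.3573, 0.141]
eef_rot: [-3.141, -0.001, -3.01]
force: [-1.5, 0.4, -0.3]
grip_width: 0.0612
```

Emit:
move_arm(
  targets=[
    [0,0,0.002,0,0,0],
    [0,0,0.008,0,0,0],
    [0,0,0.017,0,0,0],
    [0,0,0.025,0,0,0],
    [0,0,0.03,0,0,0],
  ],
)

```text
time_s: 25.13
ee_pos: [0.464, 0.3537, 0.1103]
eef_rot: [-3.141, -0.002, -3.016]
force: [1.0, -0.5, -1.1]
grip_width: 0.0611
```

```bash
python3 go.py "0.4642 0.3552 0.052 187.3"
python3 - <<'E'
from h import *
import pickle
pickle.dump(ctrl.camera_info('wrist'),open('w9.pkl','wb'))
a=ctrl.camera('wrist')[:,:,::-1];cv2.imwrite('pics/w9.png',a[:300])
E
```

```text
t 25.1333 p [0.464  0.3537 0.1103] rpy [-1.7995e+02 -9.0000e-02 -1.7280e+02] F [ 1.  -0.5 -1.1] w 0.0611
[-0.0004  0.0015  0.0583] [-0.00166667 -0.003      -0.00333333]
```

View pics/w9.png

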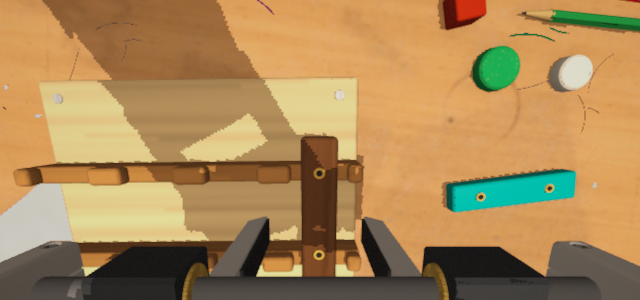

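Bar 4 is straight (holes at column 319), with the fingers about 1 mm off. I'll nudge them and grip.

Emit:
move_arm(
  targets=[
    [0,0.001,0.012,0,0,0],
    [0,0.001,0.026,0,0,0],
    [0,0.001,0.042,0,0,0],
    [0,0.001,0.053,0,0,0],
    [0,0.001,0.06,0,0,0],
  ],
)

```text
time_s: 25.6
ee_pos: [0.4637, 0.3555, 0.0502]
eef_rot: [-3.141, -0.001, -3.015]
force: [0.2, -0.2, -0.4]
grip_width: 0.0609
```

Emit:
move_arm(
  targets=[
    [0,0,0,0,0,0],
    [0,0,0,0,0,0],
    [0,0,0,0,0,0],
    [0,0,0,0,0,0],
    [0,0,0,0,0,0],
  ],
)

```text
time_s: 26.02
ee_pos: [0.4643, 0.3561, 0.0526]
eef_rot: [3.141, 0.001, -3.014]
force: [0.2, 0.5, 0.0]
grip_width: 0.0613
```

Emit:
move_arm(
  targets=[
    [0,0,0,0,0,0],
    [0,0,0,0,0,0],
    [0,0,0,0,0,0],
    [0,0,0,0,0,0],
    [0,0,0,0,0,0],
  ],
  fingers=-0.6,
)

```text
time_s: 26.43
ee_pos: [0.4641, 0.3559, 0.052]
eef_rot: [-3.142, 0.0, -3.014]
force: [-0.4, 0.4, 0.2]
grip_width: 0.0311
```

Emit:
move_arm(
  targets=[
    [0,0,0,0,0,0],
    [0,0,0,0,0,0],
    [0,0,0,0,0,0],
    [0,0,0,0,0,0],
    [0,0,0,0,0,0],
  ],
)

```text
time_s: 26.85
ee_pos: [0.464, 0.3559, 0.0519]
eef_rot: [3.142, -0.0, -3.014]
force: [0.1, 0.1, -0.3]
grip_width: 0.0281
```

```bash
python3 go.py "0.5185 -0.3277 0.141 177.9"
```

```text
t 26.85 p [0.464  0.3559 0.0519] rpy [ 180.    -0.  -172.7] F [ 0.1  0.1 -0.3] w 0.0281
[ 0.0328 -0.685  -0.0891] [ 0.         -0.          0.31333333]
```

Emit:
move_arm(
  targets=[
    [0,0,-0.008,0,0,0],
    [0,0,-0.025,0,0,0],
    [0,0,-0.05,0,0,0],
    [0,0,-0.075,0,0,0],
    [0,0,-0.089,0,0,0],
  ],
)

```text
time_s: 27.27
ee_pos: [0.4647, 0.3563, 0.1443]
eef_rot: [3.14, 0.003, -3.014]
force: [0.2, -0.3, 0.5]
grip_width: 0.0279
```

Emit:
move_arm(
  targets=[
    [0.001,-0.015,0,0,0,0],
    [0.002,-0.04,0,0,0,0],
    [0.003,-0.075,0,0,0,0],
    [0.004,-0.11,0,0,0,0],
    [0.005,-0.145,0,0,0,0],
  ],
)

```text
time_s: 27.68
ee_pos: [0.4773, 0.2101, 0.1415]
eef_rot: [-3.142, 0.0, -3.014]
force: [1.0, 0.4, -0.8]
grip_width: 0.0279
```

Emit:
move_arm(
  targets=[
    [0.002,-0.035,0,0,0,0],
    [0.004,-0.07,0,0,0,0],
    [0.006,-0.105,0,0,0,0],
    [0.007,-0.14,0,0,0,0],
    [0.008,-0.175,0,0,0,0],
  ],
)

```text
time_s: 28.1
ee_pos: [0.4917, 0.0352, 0.1417]
eef_rot: [-3.141, 0.001, -3.014]
force: [0.6, 1.5, -1.1]
grip_width: 0.028
```

Emit:
move_arm(
  targets=[
    [0.002,-0.035,0,0,0,0],
    [0.004,-0.07,0,0,0,0],
    [0.006,-0.105,0,0,0,0],
    [0.007,-0.14,0,0,0,0],
    [0.008,-0.175,0,0,0,0],
  ],
)

```text
time_s: 28.52
ee_pos: [0.5059, -0.1396, 0.1417]
eef_rot: [-3.141, 0.001, -3.014]
force: [0.5, 0.3, -0.9]
grip_width: 0.0278
```

Emit:
move_arm(
  targets=[
    [0.002,-0.035,0,0,0,0],
    [0.004,-0.068,0,0,0,0],
    [0.006,-0.098,0,0,0,0],
    [0.007,-0.123,0,0,0,0],
    [0.007,-0.143,0,0,0,0],
  ],
)

```text
time_s: 28.93
ee_pos: [0.517, -0.2826, 0.1414]
eef_rot: [-3.141, 0.0, -3.016]
force: [-0.0, 0.2, -1.1]
grip_width: 0.0279
```

Emit:
move_arm(
  targets=[
    [0.001,-0.015,0,0,0,0.07],
    [0.002,-0.028,0,0,0,0.15],
    [0.004,-0.039,0,0,0,0.22],
    [0.0048,-0.045,0,0,0,0.28],
    [0.0048,-0.047,0,0,0,0.313],
  ],
)

```text
time_s: 29.35
ee_pos: [0.5184, -0.3283, 0.141]
eef_rot: [-3.142, -0.0, 3.102]
force: [-0.6, -0.1, -1.2]
grip_width: 0.028
```

Emit:
move_arm(
  targets=[
    [0,0,0,0,0,0],
    [0,0,0,0,0,0],
    [0,0,0,0,0,0],
    [0,0,0,0,0,0],
    [0,0,0,0,0,0],
  ],
)

```text
time_s: 29.77
ee_pos: [0.5186, -0.3273, 0.1411]
eef_rot: [-3.142, 0.0, 3.106]
force: [-0.2, -0.5, -0.9]
grip_width: 0.0279
```

```bash
python3 go.py "0.5185 -0.3280 0.052 177.9"
```

```text
t 29.7667 p [ 0.5186 -0.3273  0.1411] rpy [-180.      0.    177.95] F [-0.2 -0.5 -0.9] w 0.0279
[ 0.0001 -0.0007  0.0891] [-0.          0.          0.00166667]
```

Emit:
move_arm(
  targets=[
    [0,-0.0006,0.015,0,0,0],
    [0,-0.0006,0.035,0,0,0],
    [0,-0.0006,0.055,0,0,0],
    [0,-0.0006,0.069,0,0,0],
    [0,-0.0006,0.077,0,0,0],
  ],
)

```text
time_s: 30.18
ee_pos: [0.5179, -0.3277, 0.0621]
eef_rot: [3.14, -0.002, 3.105]
force: [-0.3, 0.3, -1.1]
grip_width: 0.0279
```

Emit:
move_arm(
  targets=[
    [0,0,0.003,0,0,0],
    [0,0,0.006,0,0,0],
    [0,0,0.008,0,0,0],
    [0,0,0.01,0,0,0],
    [0,0,0.0115,0,0,0],
  ],
)

```text
time_s: 30.6
ee_pos: [0.5187, -0.3285, 0.0529]
eef_rot: [-3.141, 0.001, 3.105]
force: [-0.1, -0.0, -0.1]
grip_width: 0.0279
```

Emit:
move_arm(
  targets=[
    [0,0,0.0003,0,0,0],
    [0,0,0.0006,0,0,0],
    [0,0,0.0009,0,0,0],
    [0,0,0.001,0,0,0],
    [0,0,0.001,0,0,0],
  ],
)

```text
time_s: 31.02
ee_pos: [0.5186, -0.3284, 0.0519]
eef_rot: [-3.141, 0.0, 3.105]
force: [-2.9, 1.8, 4.6]
grip_width: 0.028
```

```bash
python3 go.py
python3 - <<'E'
from h import *
a=ctrl.camera('wrist')[:,:,::-1];cv2.imwrite('pics/w10.png',a[:280])
E
```

```text
t 31.0167 p [ 0.5186 -0.3284  0.0519] rpy [-1.7999e+02  2.0000e-02  1.7791e+02] F [-2.9  1.8  4.6] w 0.028
```

View pics/w10.png

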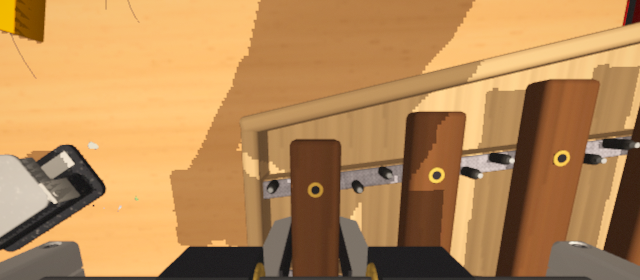

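Bar 4 is centred (bar at 315.5, pins at 273 and 358). I'll release it with the small opening, lift, and move aside so the top camera has a clear view.

Emit:
move_arm(
  targets=[
    [0,0,0,0,0,0],
    [0,0,0,0,0,0],
    [0,0,0,0,0,0],
    [0,0,0,0,0,0],
    [0,0,0,0,0,0],
  ],
  fingers=-0.1,
)

```text
time_s: 31.48
ee_pos: [0.5185, -0.3274, 0.0513]
eef_rot: [3.14, -0.001, 3.105]
force: [-0.8, 7.2, 3.4]
grip_width: 0.0422
```

Emit:
move_arm(
  targets=[
    [0,0,-0.005,0,0,0],
    [0,0,-0.025,0,0,0],
    [0,0,-0.05,0,0,0],
    [0,0,-0.085,0,0,0],
    [0,0,-0.12,0,0,0],
  ],
)

```text
time_s: 31.9
ee_pos: [0.5181, -0.3282, 0.1726]
eef_rot: [3.141, -0.001, 3.105]
force: [0.6, -0.6, 0.0]
grip_width: 0.0424
```

Emit:
move_arm(
  targets=[
    [0,0.02,-0.01,0,0,0],
    [0,0.055,-0.02,0,0,0],
    [0,0.09,-0.03,0,0,0],
    [0,0.125,-0.03,0,0,0],
    [0,0.16,-0.03,0,0,0],
  ],
)

```text
time_s: 32.32
ee_pos: [0.5243, -0.1672, 0.2024]
eef_rot: [-3.141, 0.002, 3.105]
force: [0.6, -0.6, -0.5]
grip_width: 0.0427
```

Emit:
move_arm(
  targets=[
    [0,0.035,0,0,0,0],
    [0,0.07,0,0,0,0],
    [0,0.105,0,0,0,0],
    [0,0.14,0,0,0,0],
    [0,0.175,0,0,0,0],
  ],
)

```text
time_s: 32.73
ee_pos: [0.5306, 0.008, 0.2018]
eef_rot: [-3.141, 0.001, 3.105]
force: [0.4, -0.2, 0.9]
grip_width: 0.0425
```

Emit:
move_arm(
  targets=[
    [0,0.035,0,0,0,0],
    [0,0.07,0,0,0,0],
    [0,0.1,0,0,0,0],
    [0,0.12,0,0,0,0],
    [0,0.13,0,0,0,0],
  ],
)

```text
time_s: 33.15
ee_pos: [0.5354, 0.1386, 0.2016]
eef_rot: [3.141, 0.0, 3.107]
force: [-0.7, -0.2, -0.5]
grip_width: 0.0423
```

Emit:
move_arm(
  targets=[
    [0,0,0,0,0,0],
    [0,0,0,0,0,0],
    [0,0,0,0,0,0],
    [0,0,0,0,0,0],
    [0,0,0,0,0,0],
  ],
)

```text
time_s: 33.57
ee_pos: [0.5356, 0.1353, 0.2015]
eef_rot: [-3.142, 0.0, 3.104]
force: [-0.0, -0.4, -0.2]
grip_width: 0.0423
```

Run:
```python
from h import *
b=ctrl.camera('top')[:,:,::-1];s=ctrl.camera('side')[:,:,::-1]
cv2.imwrite('pics/side_end.png',s)
cv2.imwrite('pics/end.png',cv2.resize(b[140:270,310:485],None,fx=4.5,fy=4.5,interpolation=cv2.INTER_CUBIC))
```

```text
(no output)
```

View pics/end.png

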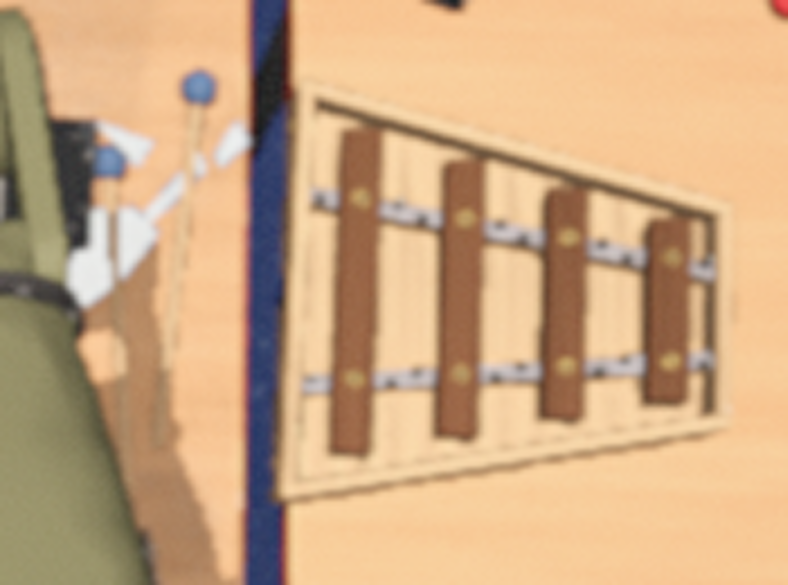

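All four bars lie straight on both rails in order of length. The beater heads are at about (334,175) and (354,159) in full-picture pixels, the same as at the start.

```bash
python3 -c "
from station import ctrl
print(ctrl.hand_in())"
```

```text
the job is handed in; nothing more can be done
None
```

All four bars are back on the xylophone, longest at the wide end down to the shortest at the narrow end. I set each one down until light contact (about 5 N) before releasing it. The job was handed in at about 34 s of the 102 s allowed.

- **Placement:** Close views showed each bar centred between its pins to within about 1 mm. The final top picture shows all four straight across both felt rails, with bar 4 about 2 mm off centre lengthwise. The two beaters have not moved.
- **One contact that went wrong:** While releasing bar 1, I opened the gripper too wide and a finger back pushed on the wide-end wall. The wrist read about 40 N sideways, which is right at the limit set for the arm or gripper body. It is well under the 120 N wrist limit, and I can't tell whether it counts. A check straight afterwards showed bar 1 still centred. I opened less for the other three; the highest force on those was about 7 N, at bar 4.
- **Measurements that disagreed:** The top and wrist cameras differed by about 3 mm on the xylophone's position along the row. The close views favoured the wrist camera, so I used it for bars 2 to 4.

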